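# Lift the slide carrier off the warmer with the spatula

## Task

The slides on the slide warmer have dried: pick up the spatula, slide it under the slide carrier and lift the carrier off the warmer on the blade, without the robot itself touching the carrier. Keep it level, because the slides lie loose in it, and set it down gently on the steel cooling stand so that it lies flat on both ledges between the side lips. Then draw the spatula out, lay it back flat in its white tray, and leave the other things on the bench where they are.

Things in the scene. Friction and masses are not known exactly. Their poses are not given: they have to be found in the camera images.
- carrier: Slide carrier: flat loose aluminium frame, about 120 g, 85.5 mm along its x, 127.8 mm along its y, 7 mm thick, four glass slides lying side by side in its top. Lower edges bevelled all round (underside 4.5 mm smaller on each side, bevel 3 mm high). It starts flat on the warmer's deck, a long side facing the back lip and some 5 to 45 mm short of it. Origin: centre of its underside; z up.
- warmer: Slide warmer, fixed: white case, 247 mm along its x, 200 mm along its y, flat dark deck 60 mm above the bench. Origin: bench height under the deck; +x points to its back, z up. Deck: x = -94 to +117 mm, y = -96 to +96 mm. The front (-x) is open, level with the deck, a sloping control panel below it; 8 mm high lips stand along the back and both sides.
- warmer_lip (a point): Foot of the warmer's back lip: middle of the lip's inner face, at deck height. Axes as the warmer's. A carrier pushed to the back stops against this lip (it may slide and square up first), and a level blade on the deck or up to 1.5 mm above it, pushed on, then wedges under the carrier's bevelled edge with a few newtons.
- stand: Cooling stand, fixed, bent sheet steel, 106 mm along its x, 144 mm along its y, 68 mm high. Origin: bench height under its middle; +x points to its back, z up. Between its two ledges is a gap 96 mm wide, open above and at the front (-x), down to a 3 mm base plate and a wall 30 mm high at the back: a spatula's blade can be lowered through the gap and drawn out to the front.
- stand_seat (a point): Middle of the stand at the height of the ledge tops, 60 mm above the bench: where the middle of the carrier's underside belongs, its 127.8 mm length across (along y). Axes as the stand's. Ledges (2.5 mm thick): x = -52 to +52 mm, y = 48 to 72 mm on either side. Lips 8 mm higher: sides with inner faces at y = -70 and +70 mm, back at x = +52 mm on each ledge.
- tray: White plastic tray, fixed, outside 280 mm along its x, 118 mm along its y, 14 mm high, walls and floor 3 mm thick. Origin: centre of its underside; +x points away from the robot.
- spatula: Spatula, loose, 140 g, 210 mm long: flat steel blade 90 mm along its x, 72 mm along y, 2 mm thick, its top bevelled to 0.6 mm over the front 15 mm; a steep flat neck at the back leads up to a black handle, level and parallel to the blade. Origin: centre of the blade's underside; +x to the front edge, z up. It starts in the tray, front away from the robot. Mass centre 33 mm behind it.
- spatula_grip (a point): The place to hold the spatula: on the middle line of the black handle (22 mm wide along the spatula's y, 20 mm tall, flat sides, from 75 to 165 mm behind the origin), 100 mm behind the spatula's origin and 45 mm above the blade's underside. Axes as the spatula's.
- spatula_tip (a point): Middle of the blade's front edge at its underside, 45 mm ahead of the spatula's origin. Axes as the spatula's.
- tip_box: Bystander: closed pipette-tip box, 82 x 118 x 62 mm, loose. Origin: centre of its underside.
- tube_rack: Bystander: low white rack of small capped tubes, 70 x 130 x 39 mm, loose. Origin: centre of its underside.
- bottle: Bystander: small amber reagent bottle, 60 mm across, 105 mm high, loose. Origin: centre of its underside.
Things that resemble listed ones, but are neither listed nor needed, are in the scene too. What is shaped like the spatula but red is not meant.

How it is judged:
On the way, in this order (a step that is already met when the one before it is completed fails the run):
1. the carrier is lifted clear of the warmer's deck, lying on the spatula (z of carrier in the frame of warmer above 0.07 m and contact force between spatula and carrier above 0.3 N and contact force between carrier and warmer below 0.01 N), for 0.3 s.
2. the carrier lies flat on both ledges of the cooling stand, free of the spatula (z of carrier in the frame of stand between 0.057 and 0.0625 m and x of carrier in the frame of stand between -0.02 and 0.012 m and y of carrier in the frame of stand between -0.01 and 0.01 m and angle between carrier's own z axis and vertical below 0.03 rad and contact force between carrier and stand above 0.3 N and contact force between spatula and carrier below 0.01 N), for 0.3 s.
At the end, for the whole second after the job is handed in: The carrier rests flat on both ledges of the stand, middle within 10 mm sideways and -20 to +12 mm front to back, tilt under 0.03 rad, off the spatula; the spatula rests on its blade flat on the tray floor (tilt under 0.06 rad), blade middle and front edge inside the walls (z of carrier in the frame of stand between 0.057 and 0.0625 m and x of carrier in the frame of stand between -0.02 and 0.012 m and y of carrier in the frame of stand between -0.01 and 0.01 m and angle between carrier's own z axis and vertical below 0.03 rad and linear speed of each of carrier, spatula below 0.01 m/s and contact force between spatula and carrier below 0.01 N and z of spatula_tip in the frame of tray below 0.008 m and angle between spatula's own z axis and vertical below 0.06 rad and x of spatula in the frame of tray between -0.14 and 0.14 m and y of spatula in the frame of tray between -0.055 and 0.055 m and x of spatula_tip in the frame of tray between -0.14 and 0.14 m and y of spatula_tip in the frame of tray between -0.059 and 0.059 m); the robot touches nothing.
It fails at once if the robot itself touches the carrier (contact force between any of the fingers, the arm and carrier above 0.3 N).
It fails at once if the carrier is tipped by more than 0.35 rad (20 degrees) (angle between carrier's own z axis and vertical above 0.35 rad).
It fails at once if the carrier is dropped or thrown (faster than 0.4 m/s while off the spatula, as after a fall of 8 mm) (linear speed of carrier above 0.4 m/s and contact force between spatula and carrier below 0.01 N).
It fails at once if a bystander is moved by more than 20 mm (distance of any of tip_box, tube_rack, bottle from where it was at the start of the episode above 0.02 m).
It also fails if it takes over 72 s, if anything falls off the work surface, if the arm or the gripper's body presses on something with over 40 N, if the wrist force passes 120 N, or if a joint passes its speed limit or range.

## Robot

A 6-joint arm with a two-finger parallel gripper is mounted at the origin on the work surface. World frame = base frame: x ahead of the robot, y to its left, z up, the work surface at z = 0. Lengths are in m, angles in rad, forces in N, time in s.
With the tool pointing down it reaches from about 0.375 to 0.825 m from the base axis. Payload 5.5 kg.
Tool frame: the origin (TCP) lies at the very end of the fingers, on their centre line; the grasp point (between the pads) lies 19 mm behind it (r.hold_point_z is the distance from the TCP to the grasp point, in m); z points along the fingers, y is the line along which they close (so a half turn about z gives the same grasp; the last joint's range is limited). The gripper opens to 85 mm and grips with 20 to 120 N. Pads are 22 mm wide; open, the fingers measure 114 mm over their backs; the gripper's body (76 mm by 85 mm) begins 54 mm behind the grasp point. The pads swing forward as they close: fully open they stand 13 mm farther back than shut.
Start: joints at [-1.135, 0.314, -0.047, 1.21, 0, 1.571], TCP at [0.253, -0.544, 0.231] pointing down, gripper open.
Joint ranges: [-2.67, 2.67], [-0.69, 1.73], [-1.03, 1.25], [-2.08, 2.16], [-1.42, 1.45], [-3.14, 3.14]. Speed limits (rad/s): [2.39, 2.39, 3.01, 3.14, 3.14, 3.14].

## Interface

Orientations are given as [roll, pitch, yaw] about the fixed x, y, z axes, in that order (R = Rz(yaw) Ry(pitch) Rx(roll)).
In Python, from cell import get_obs, vision, ticket, r gives the robot as it stands.
- The arm moves only by the shell command python3 -m inch 'ROWS' [OPENING]. ROWS is JSON, a list of rows, each an object with "translation": the shift along the world's x, y, z in cm, a list of three; "turn": the turn about the world's z in degrees. A call has 1 to 10 rows; each row is the pose to reach, as a shift and turn from the pose commanded when the call began; what a row does not reach only later rows make up. A row lasts 1/8 s, in which the tool goes at most 62.5 mm and 10.7 degrees, less where a joint would pass 70% of its speed; a pose out of reach is approached as far as the arm can. A call with a gripper value outside its range is refused whole. OPENING is the finger opening in cm, from 0 to 8.54, set as the call begins (- or left out, the last holds). The fingers move at their own pace and stop on an object; the grip force is fixed at half the most. Time passes only in rows, so rows that repeat a pose let the fingers close. It gives the time, the measured TCP pose, the force, the opening and the grip force at its end, in the units of the state.
- get_obs(): the state, without advancing time (a new reading comes with each control period).
- vision.read_camera(name): name is "scene" or "top" or "wrist"; returns the picture (480x640x3 uint8, blue, green, red); there is no depth.
- vision.get_calibration(name): a dict with "camera_matrix" (3x3 intrinsics, pixels), "k1" (the pictures are not rectified: a ray, as slopes to the right and down, at radius r is drawn at 1 + k1 r^2 times it, then the intrinsics apply), "extrinsics" (4x4, takes a point from camera to world coordinates); the wrist camera has in their place "T_tool_cam" (4x4, takes a point from camera to tool coordinates, whose origin is the TCP and whose axes are the flange's). Camera axes: x right, y up, looking along -z (the intrinsics and any distortion apply to the point x, -y, -z); pixel columns grow to the right and rows downward; lengths in m; the calibration is good to about 2 mm. A picture is of the moment at which its call begins: read the wrist's pose just before it. get_calibration takes no time and is no camera call.
- ticket.job_done(): hands the job in; it is judged then, once.
The state is a dict: "time_s": time; "joint_positions": joint angles; "qd": joint speeds; "effort": joint torques, N m; "ee_pos": TCP position; "eef_rot": TCP orientation; "wrist_force": force on the tool from outside, world axes, zero at the start; "torque": the same for the moment, N m; "width": finger opening in m; "grip_force": force on a finger pad.
Only numpy, scipy, OpenCV 4.12 (cv2) and the standard library are available. Lean on these libraries where they do the work, as an engineer would, in place of code of your own. Each camera call takes 0.05 s, during which the arm holds its last target. There are 200 camera calls.

## Working session

There is one attempt and no reset: what is moved stays moved. The work goes in short steps, Python scripts to look and compute and a shell command to move; the robot and the scene stay as the last step left them, time stands still between calls to the robot, and variables do not carry over. Pictures are saved under pics/ and viewed, at most 10 in all, crops included, and the job is handed in when it is done.

```bash
ls; mkdir -p pics; python3 - <<'E'
from cell import get_obs, vision, r
import cv2
o=get_obs(); print(o['time_s'],o['ee_pos'],o['eef_rot'],o['width'],r.hold_point_z)
for n in ['top','scene']:
    cv2.imwrite(f'pics/{n}0.png',vision.read_camera(n)); c=vision.get_calibration(n); print(c)
print(vision.get_calibration('wrist'))
E
```

```text
pics
0.0 [ 0.25301654 -0.54340322  0.23042089] [-3.13988203e+00 -1.56532932e-06  4.35724396e-01] 0.08561416797055836 0.0187
{'camera_matrix': array([[620.0855833 ,   0.        , 314.44906525],
       [  0.        , 620.0855833 , 238.85958198],
       [  0.        ,   0.        ,   1.        ]]), 'k1': -0.14506786938448366, 'extrinsics': array([[-0.01841728,  0.995905  , -0.08851012,  0.34715367],
       [-0.99972074, -0.01703194,  0.01638162, -0.01449846],
       [ 0.01480704,  0.08878711,  0.99594056,  1.64109577],
       [ 0.        ,  0.        ,  0.        ,  1.        ]])}
{'camera_matrix': array([[498.68961852,   0.        , 318.07314417],
       [  0.        , 498.68961852, 237.54608238],
       [  0.        ,   0.        ,   1.        ]]), 'k1': -0.11654781937749893, 'extrinsics': array([[ 0.21218764, -0.83907441,  0.50092968,  1.14503562],
       [ 0.97720373,  0.18586739, -0.1025972 , -0.16634582],
       [-0.00701981,  0.51128021,  0.8593854 ,  1.25070787],
       [ 0.        ,  0.        ,  0.        ,  1.        ]])}
{'camera_matrix': array([[427.21347349,   0.        , 316.85909916],
       [  0.        , 427.21347349, 243.49169668],
       [  0.        ,   0.        ,   1.        ]]), 'k1': -0.10159590843570877, 'T_tool_cam': array([[-2.31226838e-04,  9.56098636e-01,  2.93044954e-01,
         7.52886363e-02],
       [ 9.99999970e-01,  2.45998361e-04, -1.35537816e-05,
         1.62782469e-04],
       [-8.50473305e-05,  2.93044942e-01, -9.56098664e-01,
        -1.43396990e-01],
       [ 0.00000000e+00,  0.00000000e+00,  0.00000000e+00,
         1.00000000e+00]])}
```

View pics/top0.png

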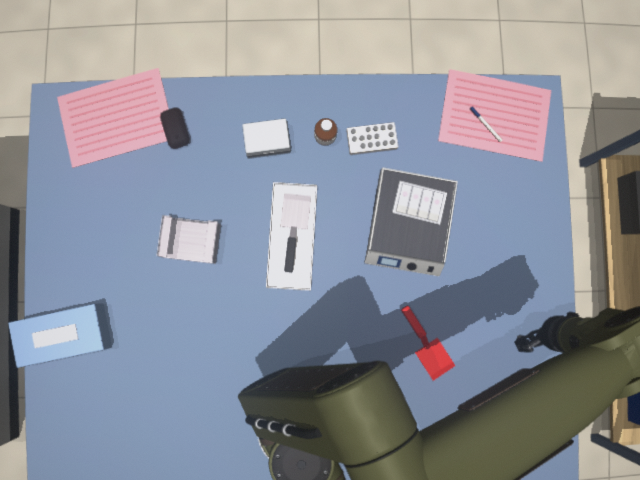

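View pics/scene0.png

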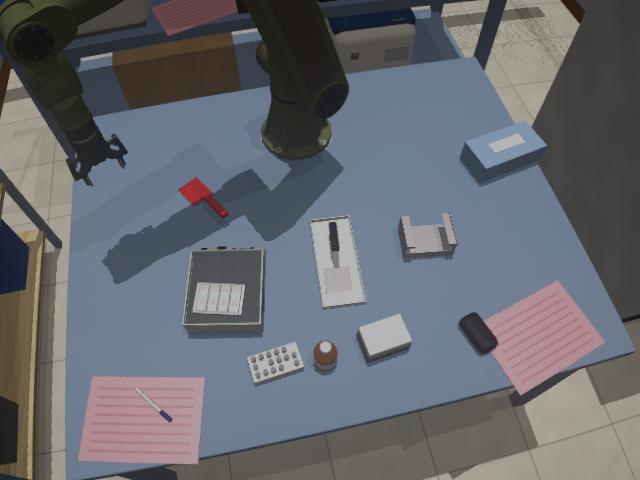

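The top view shows two spatula-shaped things: one with a black handle in the white tray (blade at 296,210, handle at 291,250), and a red one at (428,345). The one in the tray has the black handle and matches the description; the red one is excluded. The warmer is at (413,222) with its front towards the robot, the carrier at (420,203) and the stand at (189,240). The tip box, bottle and rack stand at (267,138), (325,130) and (372,138). Next, an enlarged crop to confirm.

```bash
python3 - <<'E'
import cv2,numpy as np
t=cv2.imread('pics/top0.png');s=cv2.imread('pics/scene0.png')
a=cv2.resize(t[165:295,150:230],None,fx=3.3,fy=3.3,interpolation=3)
b=cv2.resize(t[165:295,260:325],None,fx=3.3,fy=3.3,interpolation=3)
c=cv2.resize(t[160:280,360:465],None,fx=3.0,fy=3.0,interpolation=3)
W=np.zeros((600,800,3),np.uint8)
for im,x,y in[(a,0,0),(b,266,0),(c,482,0)]: 
    im=im[:,:800-x]; W[y:y+im.shape[0],x:x+im.shape[1]]=im
d=cv2.resize(s[205:265,390:465],None,fx=2.8,fy=2.8,interpolation=3);W[431:431+d.shape[0],0:d.shape[1]]=d[:169]
e=cv2.resize(s[210:310,305:370],None,fx=1.65,fy=1.65,interpolation=3);W[431:431+e.shape[0],266:266+e.shape[1]]=e
f=cv2.resize(s[240:335,175:275],None,fx=2.2,fy=2.2,interpolation=3);W[380:380+f.shape[0],500:500+f.shape[1]]=f
cv2.imwrite('pics/crop1.png',W)
E
```

```text
(no output)
```

View pics/crop1.png

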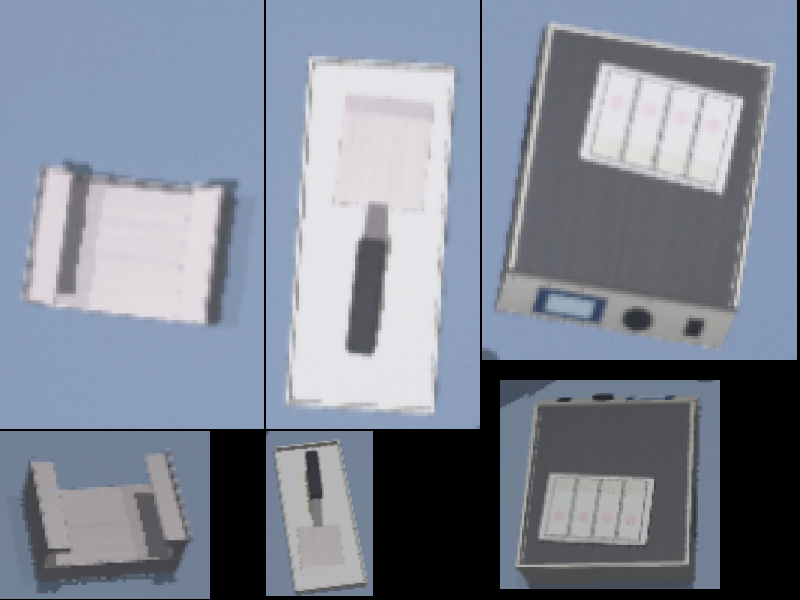

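The crop confirms it: the black-handled spatula lies in the white tray with its blade away from the robot. The warmer's control panel faces the robot. The stand's back wall is at the top of its crop, so its open front faces the robot.

```bash
cat > h.py <<'E'
import numpy as np,cv2
from scipy.spatial.transform import Rotation as R
from cell import get_obs, vision
def toolT(o):
    T=np.eye(4);T[:3,:3]=R.from_euler('xyz',o['eef_rot']).as_matrix();T[:3,3]=o['ee_pos'];return T
def cam(n,o=None):
    c=vision.get_calibration(n)
    return c['camera_matrix'],c['k1'],(c['extrinsics'] if n!='wrist' else toolT(o)@c['T_tool_cam'])
def ray2plane(C,px,z):
    K,k1,E=C;px=np.atleast_2d(np.asarray(px,float))
    d=np.array([k1,0,0,0,0.])
    s=cv2.undistortPoints(px[:,None],K,d,None,None,None)[:,0] if 0 else cv2.undistortPointsIter(px[:,None],K,d,None,None,(3,50,1e-9))[:,0]
    v=np.c_[s[:,0],-s[:,1],-np.ones(len(s))]@E[:3,:3].T
    t=(z-E[2,3])/v[:,2];return E[:3,3]+t[:,None]*v
def proj(C,P):
    K,k1,E=C;P=(np.atleast_2d(P)-E[:3,3])@E[:3,:3]
    x=P[:,0]/-P[:,2];y=-P[:,1]/-P[:,2];f=1+k1*(x*x+y*y)
    return np.c_[K[0,0]*x*f+K[0,2],K[1,1]*y*f+K[1,2]]
E
python3 - <<'E'
from h import *
np.set_printoptions(precision=4,suppress=True)
C=cam('top')
def a(p):p=np.array(p,float);return np.c_[150+p[:,0]/3.3,165+p[:,1]/3.3]
def b(p):p=np.array(p,float);return np.c_[260+(p[:,0]-266)/3.3,165+p[:,1]/3.3]
def c(p):p=np.array(p,float);return np.c_[360+(p[:,0]-482)/3,160+p[:,1]/3]
def rep(n,px,z):
    P=ray2plane(C,px,z)[:,:2];print(n,P.mean(0),'sides',np.linalg.norm(np.roll(P,-1,0)-P,axis=1),'\n',P, 'yaw of side 4->1',np.degrees(np.arctan2(*(P[0]-P[3])[::-1])))
rep('tray',b([(312,58),(453,66),(433,411),(288,403)]),.014)
rep('warm',c([(550,25),(775,65),(737,308),(513,268)]),.066)
rep('carr',c([(600,64),(742,97),(724,192),(582,157)]),.067)
rep('stand',a([(42,168),(233,186),(210,324),(25,300)]),.068)
rep('handle',b([(360,238),(387,238),(374,355),(346,353)]),.055+.003)
rep('blade',b([(347,95),(434,103),(422,209),(334,202)]),.004)
E
```

```text
tray [0.5012 0.0178] sides [0.1138 0.2774 0.1152 0.2776] 
 [[ 0.6438  0.0637]
 [ 0.6354 -0.0498]
 [ 0.3587 -0.0287]
 [ 0.3671  0.0862]] yaw of side 4->1 -4.650023957142841
warm [ 0.5439 -0.2984] sides [0.1992 0.2143 0.1955 0.213 ] 
 [[ 0.6675 -0.2205]
 [ 0.6303 -0.4162]
 [ 0.4201 -0.3744]
 [ 0.4579 -0.1826]] yaw of side 4->1 -10.248276420189152
carr [ 0.5767 -0.3148] sides [0.1266 0.0846 0.1262 0.0826] 
 [[ 0.6326 -0.2626]
 [ 0.6023 -0.3856]
 [ 0.5199 -0.3665]
 [ 0.552  -0.2444]] yaw of side 4->1 -12.747638794329864
stand [0.492  0.2814] sides [0.1506 0.1083 0.1458 0.1036] 
 [[0.5528 0.3484]
 [0.536  0.1987]
 [0.4293 0.2171]
 [0.4501 0.3614]] yaw of side 4->1 -7.195437117943673
handle [0.4483 0.0214] sides [0.021  0.0914 0.0217 0.0899] 
 [[0.4935 0.0259]
 [0.4931 0.005 ]
 [0.4024 0.0165]
 [0.4044 0.0381]] yaw of side 4->1 -7.774234308654714
blade [0.5677 0.0067] sides [0.0707 0.0868 0.071  0.0877] 
 [[ 0.6148  0.0362]
 [ 0.6071 -0.0341]
 [ 0.521  -0.0229]
 [ 0.5279  0.0478]] yaw of side 4->1 -7.6256899610509485
```

```bash
python3 -m inch '[{"translation":[5,6,3],"turn":-9},{"translation":[10,12,5],"turn":-18},{"translation":[15,18,7],"turn":-27},{"translation":[19.7,24,9],"turn":-35},{"translation":[19.7,26.3,9],"turn":-35},{"translation":[19.7,26.3,9],"turn":-35},{"translation":[19.7,26.3,9],"turn":-35},{"translation":[19.7,26.3,9],"turn":-35}]' && cat > snap.py <<'E'
import sys,pickle
from h import *
o=get_obs();im=vision.read_camera('wrist');n=sys.argv[1]
pickle.dump(o,open(f'pics/{n}.pkl','wb'));cv2.imwrite(f'pics/{n}.png',im)
print(o['time_s'],o['ee_pos'],o['eef_rot'],abs(o['qd']).max())
E
python3 snap.py w1
```

```text
time_s: 1.1
ee_pos: [0.4499, -0.2812, 0.3208]
eef_rot: [3.141, 0.001, -0.175]
wrist_force: [0.2, -0.6, 0.4]
width: 0.0852
grip_force: 0.0
1.1 [ 0.44988753 -0.28121702  0.32083708] [ 3.14139992e+00  8.45308595e-04 -1.75093587e-01] 0.020487771140548738
```

View pics/w1.png

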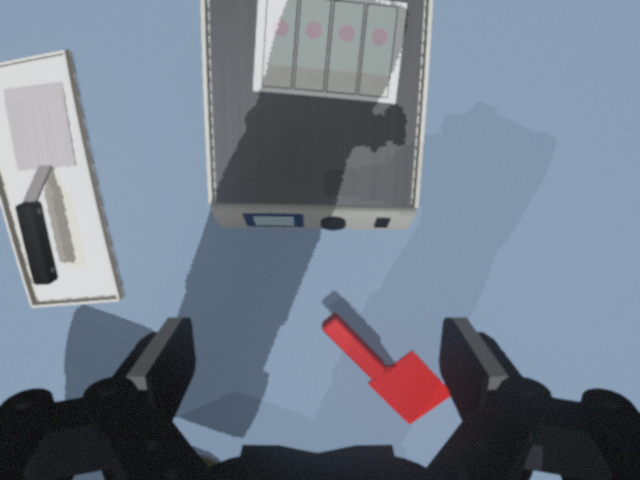

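The wrist view shows the warmer's deck front corners at (209,205) and (417,207). The carrier's near edge runs from (254,91) to (395,102), and the spatula with its black handle is at the left (37,243).

```bash
python3 - <<'E'
from h import *
import pickle
np.set_printoptions(precision=4,suppress=True)
C=cam('wrist',pickle.load(open('pics/w1.pkl','rb')))
P=ray2plane(C,[(209,205),(417,207),(432,0),(201,0)],.066)[:,:2];print('warmer front l,r, back r,l\n',P,np.linalg.norm(P[0]-P[1]))
for i,j in((0,3),(1,2)):print(np.degrees(np.arctan2(*(P[j]-P[i])[::-1])))
P=ray2plane(C,[(254,91),(395,102),(409,5),(261,0)],.066)[:,:2];print('carrier near l,r\n',P,np.linalg.norm(P[0]-P[1]),np.degrees(np.arctan2(*(P[0]-P[1])[::-1]))-90)
print('blade',ray2plane(C,[(5,91),(65,83),(75,165),(17,170)],.004))
print('handle end',ray2plane(C,[(17,206),(41,202),(56,278),(35,283)],.058))
E
python3 -m inch '[{"translation":[1.4,6.2,0],"turn":1},{"translation":[2,12,0],"turn":2},{"translation":[2,18,0],"turn":2.5},{"translation":[2,24,0],"turn":2.5},{"translation":[1.9,30.1,0],"turn":2.5},{"translation":[1.9,30.1,0],"turn":2.5},{"translation":[1.9,30.1,0],"turn":2.5}]'; python3 snap.py w2
```

```text
warmer front l,r, back r,l
 [[ 0.4595 -0.1781]
 [ 0.4229 -0.3735]
 [ 0.6026 -0.4089]
 [ 0.6373 -0.2128]] 0.19883456788719822
-11.053515155652661
-11.1462906943659
carrier near l,r
 [[ 0.5534 -0.2425]
 [ 0.5222 -0.3651]
 [ 0.6014 -0.3885]
 [ 0.627  -0.2638]] 0.1264723907077187 -14.29564881552973
blade [[ 0.6161  0.0358  0.004 ]
 [ 0.6074 -0.037   0.004 ]
 [ 0.5211 -0.0216  0.004 ]
 [ 0.5302  0.0504  0.004 ]]
handle end [[ 0.4945  0.0234  0.058 ]
 [ 0.4932 -0.005   0.058 ]
 [ 0.4118  0.0081  0.058 ]
 [ 0.4103  0.0349  0.058 ]]
time_s: 2.02
ee_pos: [0.4661, -0.024, 0.3212]
eef_rot: [-3.104, 0.001, -0.077]
wrist_force: [0.2, 0.3, -0.1]
width: 0.0854
grip_force: 0.0
2.025 [ 0.46613526 -0.02402908  0.32120156] [-3.10436195e+00  1.08387928e-03 -7.69725776e-02] 0.009027347170204016
```

View pics/w2.png

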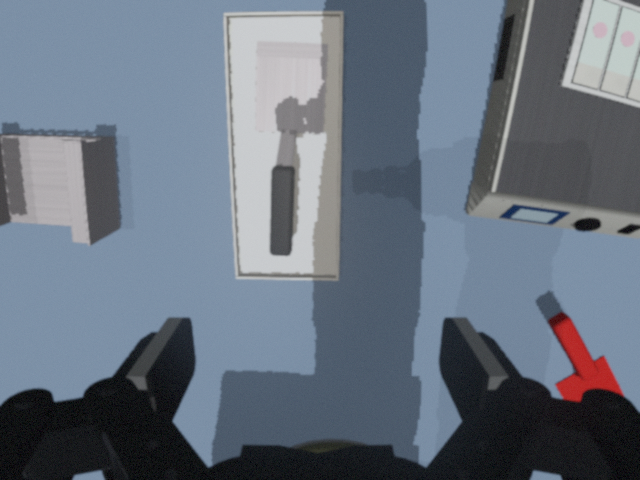

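The arm stopped short and tilted, so I'm checking the joints and measuring the spatula from this view. The blade corners are at (256,43), (327,44), (325,132) and (256,132); the handle runs from (283,166) to (281,255).

```bash
python3 - <<'E'
from h import *
import pickle
np.set_printoptions(precision=4,suppress=True)
o=pickle.load(open('pics/w2.pkl','rb'));print(o['joint_positions'],get_obs()['joint_positions'])
C=cam('wrist',o)
print('blade',ray2plane(C,[(256,43),(327,44),(325,132),(256,132)],.004)[:,:2])
print('handle',ray2plane(C,[(274,167),(294,166),(290,253),(271,253)],.058)[:,:2])
print('tray',ray2plane(C,[(224,13),(343,12),(340,279),(237,279)],.014)[:,:2])
print('stand lip R front,back',ray2plane(C,[(73,241),(90,243),(66,139)],.068)[:,:2])
E
```

```text
[-0.0779  0.039  -0.1759  1.357   0.0372  3.1407] [-0.0782  0.0392 -0.1758  1.357   0.0373  3.1406]
blade [[ 0.617   0.0383]
 [ 0.6097 -0.0333]
 [ 0.5226 -0.0249]
 [ 0.5283  0.0479]]
handle [[0.496  0.0246]
 [0.4955 0.0055]
 [0.4092 0.0175]
 [0.4104 0.0367]]
tray [[ 0.6469  0.0655]
 [ 0.6368 -0.051 ]
 [ 0.3604 -0.0305]
 [ 0.3675  0.0872]]
stand lip R front,back [[0.4396 0.2396]
 [0.4362 0.221 ]
 [0.5415 0.2227]]
```

Joint 6 is at its limit (yaw = j1 + π − j6), so I'll use the half-turned grasp with the camera on the robot's side. The grip point measures (0.470, 0.019), spatula yaw −7°; top and wrist views agree within 2 mm.

```bash
python3 -m inch '[{"translation":[0,0,0],"turn":10},{"translation":[0,0,0],"turn":20},{"translation":[0,0,-1],"turn":30},{"translation":[0,0,-3],"turn":40},{"translation":[0,0,-5],"turn":50},{"translation":[0,0,-7],"turn":60},{"translation":[0,0,-9],"turn":70},{"translation":[0,0,-11],"turn":80},{"translation":[0,0,-13],"turn":90},{"translation":[0,0,-15],"turn":100}]' 5; python3 -m inch '[{"translation":[0,0,0],"turn":10},{"translation":[0,0,0],"turn":20},{"translation":[0,0,0],"turn":30},{"translation":[0,0,0],"turn":40},{"translation":[0,0,0],"turn":50},{"translation":[0,0,0],"turn":60},{"translation":[0,0,0],"turn":70},{"translation":[0,0,0],"turn":80},{"translation":[0,0,0],"turn":80},{"translation":[0,0,0],"turn":80}]'
```

```text
time_s: 3.32
ee_pos: [0.4662, -0.0242, 0.1705]
eef_rot: [-3.103, 0.002, 1.674]
wrist_force: [0.3, 0.8, -0.2]
width: 0.0501
grip_force: 0.0
time_s: 4.58
ee_pos: [0.4661, -0.0235, 0.1713]
eef_rot: [-3.104, 0.001, 3.063]
wrist_force: [0.8, 0.4, 0.5]
width: 0.0498
grip_force: 0.0
```

The clipped command left a 2.1° sideways tilt in the commanded pose. I'll try to cancel it by approaching the opposite joint-6 stop.

```bash
for i in 1; do python3 -m inch '[{"translation":[0,0.5,0],"turn":10},{"translation":[0,1,0],"turn":20},{"translation":[0,2,0],"turn":30},{"translation":[0,2.5,0],"turn":40},{"translation":[0,3,0],"turn":50},{"translation":[0,3.5,0],"turn":60},{"translation":[0,4,0],"turn":70},{"translation":[0,4,0],"turn":80},{"translation":[0,4,0],"turn":90},{"translation":[0,4,0],"turn":100}]'; python3 -m inch '[{"translation":[0,0,0],"turn":10},{"translation":[0,0,0],"turn":20},{"translation":[0,0,0],"turn":30},{"translation":[0,0,0],"turn":40},{"translation":[0,0,0],"turn":50},{"translation":[0,0,0],"turn":60},{"translation":[0,0,0],"turn":70},{"translation":[0,0,0],"turn":78},{"translation":[0,0,0],"turn":78}]'; python3 -m inch '[{"translation":[0,-2,0],"turn":5},{"translation":[0,-4,0],"turn":10},{"translation":[0,-4,0],"turn":10}]'; done; python3 -c "
from cell import get_obs;print(get_obs()['joint_positions'])"
```

```text
time_s: 5.82
ee_pos: [0.4661, 0.017, 0.1713]
eef_rot: [-3.104, 0.001, -1.468]
wrist_force: [0.4, 0.7, 0.7]
width: 0.0501
grip_force: 0.0
time_s: 6.95
ee_pos: [0.4662, 0.0169, 0.1713]
eef_rot: [-3.104, 0.001, -0.113]
wrist_force: [0.2, 0.5, -0.0]
width: 0.0497
grip_force: 0.0
time_s: 7.32
ee_pos: [0.4653, 0.0122, 0.1713]
eef_rot: [-3.134, 0.002, 0.017]
wrist_force: [0.3, 0.3, -0.3]
width: 0.0499
grip_force: 0.0
[ 0.02092065  0.09895189 -0.45518703  1.01831987  0.00747343 -3.13755976]
```

```bash
python3 -m inch '[{"translation":[0,-0.6,0],"turn":1.5},{"translation":[0,-0.6,0],"turn":1.5}]'; python3 -c "
from cell import get_obs;print(get_obs()['joint_positions'])"
```

```text
time_s: 7.58
ee_pos: [0.4649, 0.0155, 0.1713]
eef_rot: [3.14, 0.002, 0.032]
wrist_force: [0.6, -0.3, -0.6]
width: 0.05
grip_force: 0.0
[ 3.41243341e-02  9.85131541e-02 -4.55655561e-01  1.01841208e+00
 -1.12991231e-03 -3.13978924e+00]
```

Tilt is gone. Now I turn back to yaw 173° above the handle and check before descending.

```bash
python3 -m inch '[{"translation":[0,0,0],"turn":-10},{"translation":[0,0,0],"turn":-20},{"translation":[0,0,0],"turn":-30},{"translation":[0,0,0],"turn":-40},{"translation":[0,0,0],"turn":-50},{"translation":[0,0,0],"turn":-60},{"translation":[0,0,0],"turn":-70},{"translation":[0,0,0],"turn":-80},{"translation":[0,0,0],"turn":-90},{"translation":[0,0,0],"turn":-100}]' >/dev/null;  python3 -m inch '[{"translation":[0,0,0],"turn":-10},{"translation":[0,0,0],"turn":-20},{"translation":[0,0,0],"turn":-30},{"translation":[0,0,0],"turn":-40},{"translation":[0,0,0],"turn":-50},{"translation":[0,0,-1],"turn":-60},{"translation":[0.3,0,-2],"turn":-70},{"translation":[0.7,0.3,-3],"turn":-80},{"translation":[0.7,0.3,-4],"turn":-88.8},{"translation":[0.7,0.3,-5],"turn":-88.8}]'; python3 snap.py w3; python3 - <<'E'
from h import *
import pickle
o=pickle.load(open('pics/w3.pkl','rb'));print(o['joint_positions'])
C=cam('wrist',o)
g=np.array([.470,.019]);c,s=np.cos(np.radians(-7)),np.sin(np.radians(-7));M=np.array([[c,-s],[s,c]])
im=cv2.imread('pics/w3.png')
for pts in [[(-.065,-.011),(.025,-.011),(.025,.011),(-.065,.011)]]:
    P=[np.r_[g+M@np.array(p),.058] for p in pts]
    cv2.polylines(im,[np.int32(np.round(proj(C,P)))],True,(0,0,255),1)
cv2.imwrite('pics/w3o.png',im)
E
```

```text
time_s: 10.07
ee_pos: [0.4721, 0.0183, 0.1209]
eef_rot: [3.14, 0.002, 3.022]
wrist_force: [-0.2, -0.0, 0.7]
width: 0.05
grip_force: 0.0
10.075 [0.47207044 0.0182689  0.12092114] [3.14045921e+00 1.84952203e-03 3.02186858e+00] 0.19123541907718644
[ 3.80997888e-02  1.51898597e-01 -5.18297664e-01  8.98595388e-01
  8.28665099e-04  1.57823641e-01]
```

View pics/w3o.png

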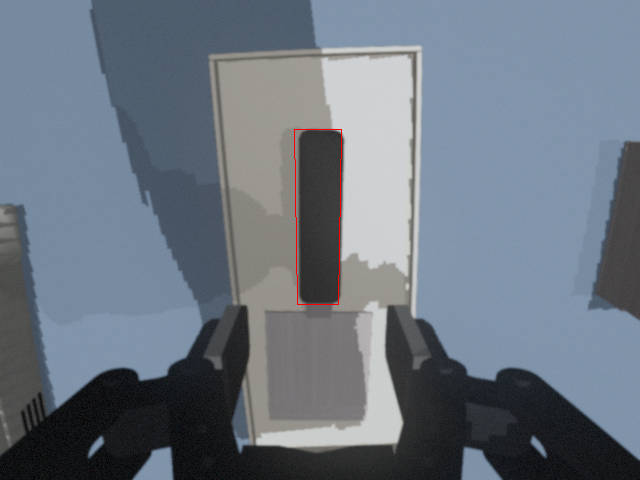

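The overlay matches the handle (300–342, 130–304) within 1–2 mm. Descending and closing.

```bash
python3 -m inch '[{"translation":[0,0,-4],"turn":0},{"translation":[0,0,-7.5],"turn":0},{"translation":[0,0,-9.2],"turn":0},{"translation":[0,0,-9.2],"turn":0}]' && python3 -m inch '[{"translation":[0,0,0],"turn":0},{"translation":[0,0,0],"turn":0},{"translation":[0,0,0],"turn":0},{"translation":[0,0,0],"turn":0},{"translation":[0,0,0],"turn":0}]' 0 && python3 -m inch '[{"translation":[0,0,1],"turn":0},{"translation":[0,0,4],"turn":0},{"translation":[0,0,8],"turn":0},{"translation":[0,0,11],"turn":0},{"translation":[0,0,11],"turn":0}]' ; python3 snap.py w4; python3 - <<'E'
from h import *
t=vision.read_camera('scene');cv2.imwrite('pics/s4.png',t)
E
```

```text
time_s: 10.62
ee_pos: [0.4706, 0.0183, 0.0282]
eef_rot: [3.141, -0.001, 3.023]
wrist_force: [0.4, -1.2, 0.1]
width: 0.0501
grip_force: 0.0
time_s: 11.25
ee_pos: [0.4729, 0.0185, 0.0302]
eef_rot: [3.14, 0.004, 3.021]
wrist_force: [-2.1, 0.5, 6.6]
width: 0.0208
grip_force: 60.7
time_s: 11.88
ee_pos: [0.4737, 0.0184, 0.1418]
eef_rot: [3.14, 0.006, 3.021]
wrist_force: [0.1, 0.3, -1.9]
width: 0.0213
grip_force: 59.9
11.875 [0.4737356  0.01841875 0.14179003] [3.13980464 0.00618528 3.02089536] 0.0546669868143344
```

Gripped (60 N, width 21 mm). Carrier centre is about (0.578, −0.314) at yaw −13.7°, warmer yaw −10.9°, lip at (0.647, −0.316). That puts the gap to the lip near 25 mm, which fits the stated 5–45 mm. Moving to in front of the carrier.

```bash
python3 -m inch '[{"translation":[-1.5,-4.5,0],"turn":-1},{"translation":[-3.5,-10,0],"turn":-2},{"translation":[-5.5,-15.5,0],"turn":-3},{"translation":[-7.5,-21,0],"turn":-4},{"translation":[-9,-26,0],"turn":-4},{"translation":[-10,-29.3,-1.7],"turn":-4},{"translation":[-10,-29.3,-1.7],"turn":-4},{"translation":[-10,-29.3,-1.7],"turn":-4},{"translation":[-10,-29.3,-1.7],"turn":-4}]'; python3 snap.py w5; python3 - <<'E'
from h import *
o=get_obs();print(o['eef_rot'],o['wrist_force'],o['torque'])
a=cv2.imread('pics/w5.png');s=vision.read_camera('scene');t=vision.read_camera('top')
cv2.imwrite('pics/s5.png',s);cv2.imwrite('pics/t5.png',t)
W=np.zeros((600,800,3),np.uint8)
W[:300,:400]=cv2.resize(a,(400,300),interpolation=cv2.INTER_AREA)
c=cv2.resize(s[200:340,130:300],None,fx=2.35,fy=2.35,interpolation=3);W[:300,400:]=0;W[:300,400:400+min(400,c.shape[1])]=c[:300,:400]
d=cv2.resize(t[160:310,330:470],None,fx=2,fy=2,interpolation=3);W[300:600,0:280]=d
d=cv2.resize(t[165:265,370:470],None,fx=3,fy=3,interpolation=3);W[300:600,290:590]=d
cv2.imwrite('pics/m5.png',W)
E
```

```text
time_s: 13.1
ee_pos: [0.3722, -0.2736, 0.1221]
eef_rot: [3.14, 0.001, 2.953]
wrist_force: [0.1, 0.5, -1.1]
width: 0.021
grip_force: 59.9
13.1 [ 0.37215984 -0.27358684  0.12214967] [3.13997778e+00 1.28708991e-03 2.95255884e+00] 0.006532006183722358
[3.14028420e+00 1.74251326e-03 2.95276380e+00] [ 0.38731465  0.08648064 -0.81130521] [0.02994972 0.02517417 0.02740653]
```

View pics/m5.png

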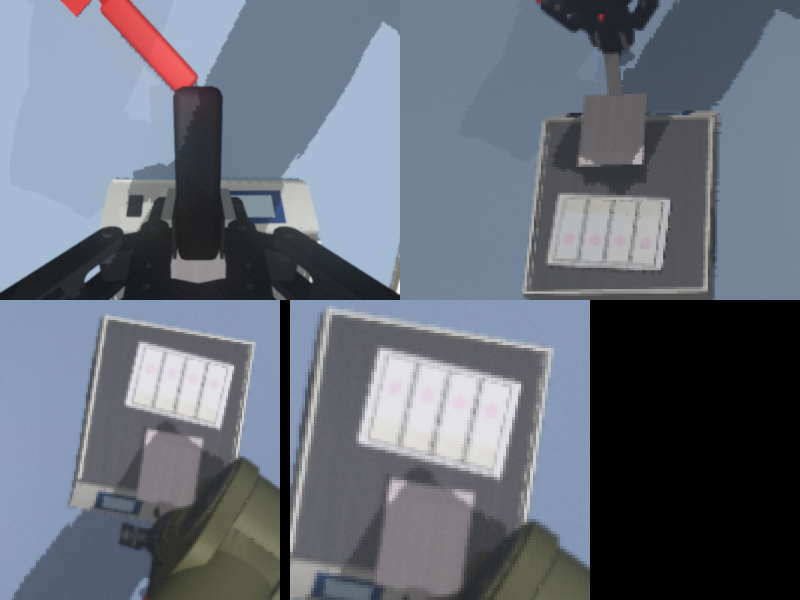

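The blade is level over the deck front, in line with the carrier. In the top-view crop its front corners are at (388,478) and (475,490), and the carrier's near edge runs from (358,443) to (501,478). Now the tip offset numerically.

```bash
python3 - <<'E'
from h import *
C=cam('top');P=ray2plane(C,[(402.7,224.3),(431.7,228.3)],.096)[:,:2]
T=np.array([.3722,-.2736]);h=2.953-np.pi;u=np.array([np.cos(h),np.sin(h)]);v=np.array([-u[1],u[0]])
L=np.array([.647,-.316])
print(P,np.linalg.norm(P[0]-P[1]),(P-T)@u,(P-T)@v,np.degrees(h),(L-P)@u)
Q=ray2plane(C,[(370+(358-290)/3,165+143/3),(370+(501-290)/3,165+178/3),(370+(378-290)/3,165+48/3),(370+(522-290)/3,165+82/3)],.067)[:,:2]
print((Q-T)@u,(Q-T)@v,Q.mean(0),((L-Q)@u))
E
```

```text
[[ 0.51749603 -0.26299015]
 [ 0.50617906 -0.33659354]] 0.07446833975449119 [0.1407307  0.14341331] [ 0.03766135 -0.03675866] -10.805563097867909 [0.13714585 0.13446324]
[0.17000166 0.16152347 0.25460099 0.24734783] [ 0.06395953 -0.06281146  0.05972996 -0.06857893] [ 0.57651298 -0.31455532] [0.10787488 0.11635307 0.02327556 0.03052871]
```

```bash
python3 -m inch '[{"translation":[0,0,-1.5],"turn":0},{"translation":[0,0,-2.8],"turn":0},{"translation":[0,0,-2.8],"turn":0}]'; python3 -m inch '[{"translation":[0,0,-0.3],"turn":0},{"translation":[0,0,-0.3],"turn":0}]';  python3 -m inch '[{"translation":[0,0,-0.2],"turn":0},{"translation":[0,0,-0.2],"turn":0}]';  python3 -m inch '[{"translation":[0,0,-0.15],"turn":0},{"translation":[0,0,-0.15],"turn":0}]'
```

```text
time_s: 13.62
ee_pos: [0.3707, -0.2736, 0.0926]
eef_rot: [3.139, -0.001, 2.951]
wrist_force: [0.3, 0.1, -1.1]
width: 0.0211
grip_force: 59.9
time_s: 13.88
ee_pos: [0.372, -0.2747, 0.0913]
eef_rot: [3.14, 0.002, 2.951]
wrist_force: [-0.2, 0.5, -1.0]
width: 0.0206
grip_force: 59.9
time_s: 14.12
ee_pos: [0.372, -0.2747, 0.0893]
eef_rot: [3.141, 0.002, 2.951]
wrist_force: [0.6, -0.1, -1.7]
width: 0.0211
grip_force: 59.9
time_s: 14.38
ee_pos: [0.3721, -0.2747, 0.0878]
eef_rot: [3.14, 0.002, 2.951]
wrist_force: [0.1, -0.5, -1.1]
width: 0.0213
grip_force: 60.0
```

```bash
python3 -m inch '[{"translation":[0,0,-0.1],"turn":0},{"translation":[0,0,-0.1],"turn":0}]' | egrep 'pos|force';  python3 -m inch '[{"translation":[0,0,-0.1],"turn":0},{"translation":[0,0,-0.1],"turn":0}]'| egrep 'pos|force|rot'
```

```text
ee_pos: [0.372, -0.2747, 0.0873]
wrist_force: [-3.0, 1.3, 5.0]
grip_force: 61.0
ee_pos: [0.3717, -0.2747, 0.0868]
eef_rot: [3.141, 0.002, 2.951]
wrist_force: [-6.7, 2.5, 11.4]
grip_force: 62.0
```

```bash
python3 -m inch '[{"translation":[0,0,0.2],"turn":0},{"translation":[0.79,-0.15,0.2],"turn":0},{"translation":[1.57,-0.30,0.2],"turn":0},{"translation":[2.36,-0.45,0.2],"turn":0},{"translation":[3.14,-0.60,0.2],"turn":0},{"translation":[3.93,-0.75,0.2],"turn":0}]'; python3 -m inch '[{"translation":[0.5,-0.095,0],"turn":0},{"translation":[0.79,-0.15,0],"turn":0}]'|egrep 'pos|rot|force'; python3 -m inch '[{"translation":[0.5,-0.095,0],"turn":0},{"translation":[0.79,-0.15,0],"turn":0}]'|egrep 'pos|rot|force'
```

```text
time_s: 15.62
ee_pos: [0.4115, -0.2821, 0.0876]
eef_rot: [3.14, 0.001, 2.951]
wrist_force: [-1.5, 0.0, 1.1]
width: 0.0213
grip_force: 60.2
ee_pos: [0.4194, -0.2836, 0.0877]
eef_rot: [3.14, 0.001, 2.951]
wrist_force: [-2.0, 0.2, 0.8]
grip_force: 60.2
ee_pos: [0.4271, -0.285, 0.0877]
eef_rot: [3.14, 0.001, 2.951]
wrist_force: [-4.3, 0.9, 0.4]
grip_force: 60.2
```

```bash
for i in 1; do python3 -m inch '[{"translation":[0.5,-0.095,0],"turn":0},{"translation":[0.98,-0.19,0],"turn":0}]'|egrep 'pos|rot|wrist'; python3 -m inch '[{"translation":[0.5,-0.095,0],"turn":0},{"translation":[0.98,-0.19,0],"turn":0}]'|egrep 'pos|rot|wrist'; python3 -m inch '[{"translation":[0.5,-0.095,0],"turn":0},{"translation":[0.98,-0.19,0],"turn":0}]'|egrep 'pos|rot|wrist'; done; python3 - <<'E'
from h import *
t=vision.read_camera('top');s=vision.read_camera('scene')
cv2.imwrite('pics/t6.png',t);cv2.imwrite('pics/s6.png',s)
W=np.zeros((400,800,3),np.uint8)
W[:,:400]=cv2.resize(t[165:265,370:470],(400,400),interpolation=3);W[:,400:]=cv2.resize(s[235:335,180:280],(400,400),interpolation=3)
cv2.imwrite('pics/m6.png',W)
E
```

```text
ee_pos: [0.4371, -0.2871, 0.0878]
eef_rot: [3.14, 0.002, 2.951]
wrist_force: [-1.2, -0.4, 0.1]
ee_pos: [0.4471, -0.289, 0.0878]
eef_rot: [3.14, 0.002, 2.951]
wrist_force: [-1.0, -0.6, 0.1]
ee_pos: [0.4568, -0.2908, 0.0878]
eef_rot: [3.14, 0.002, 2.951]
wrist_force: [-3.0, 1.7, 0.1]
```

View pics/m6.png

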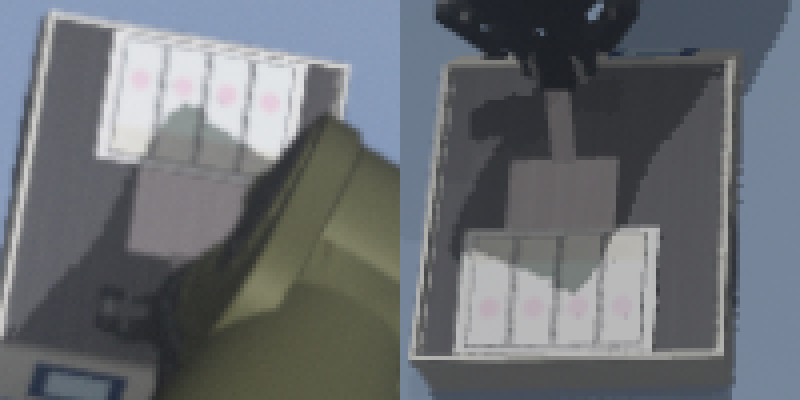

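The carrier is squared up against the back lip and the blade is partly under it (front hidden, about 60 mm still visible). Pushing on.

```bash
python3 -m inch '[{"translation":[0.6,-0.115,0],"turn":0},{"translation":[1.2,-0.23,0],"turn":0},{"translation":[1.77,-0.34,0],"turn":0}]'|egrep 'pos|rot|wrist'; python3 -m inch '[{"translation":[0.6,-0.115,0],"turn":0},{"translation":[1.18,-0.225,0],"turn":0}]'|egrep 'pos|rot|wrist'; python3 -m inch '[{"translation":[0.5,-0.095,0],"turn":0},{"translation":[0.98,-0.19,0],"turn":0}]'|egrep 'pos|rot|wrist'; python3 -m inch '[{"translation":[0.2,-0.04,0],"turn":0},{"translation":[0.4,-0.08,0],"turn":0}]'|egrep 'pos|rot|wrist'
```

```text
ee_pos: [0.4744, -0.2943, 0.0878]
eef_rot: [3.14, 0.001, 2.951]
wrist_force: [-4.1, 0.8, 1.2]
ee_pos: [0.4861, -0.2964, 0.0877]
eef_rot: [3.14, 0.001, 2.951]
wrist_force: [-3.9, 2.1, 2.1]
ee_pos: [0.4954, -0.2982, 0.0876]
eef_rot: [3.14, 0.0, 2.951]
wrist_force: [-7.2, 1.7, 2.2]
ee_pos: [0.4985, -0.2988, 0.0875]
eef_rot: [3.14, -0.001, 2.951]
wrist_force: [-10.5, 2.7, 4.9]
```

```bash
python3 -m inch '[{"translation":[-0.2,0.04,0],"turn":0},{"translation":[-0.2,0.04,0.15],"turn":0},{"translation":[-0.2,0.04,0.4],"turn":0},{"translation":[-0.2,0.04,0.7],"turn":0},{"translation":[-0.2,0.04,1.1],"turn":0},{"translation":[-0.2,0.04,1.6],"turn":0},{"translation":[-0.2,0.04,2.2],"turn":0},{"translation":[-0.2,0.04,2.8],"turn":0},{"translation":[-0.2,0.04,3.2],"turn":0},{"translation":[-0.2,0.04,3.4],"turn":0}]'; python3 - <<'E'
from h import *
t=vision.read_camera('top');s=vision.read_camera('scene')
cv2.imwrite('pics/t7.png',t);cv2.imwrite('pics/s7.png',s)
o=get_obs();print(o['ee_pos'],o['eef_rot'],o['wrist_force'],o['torque'])
W=np.zeros((400,800,3),np.uint8)
W[:,:400]=cv2.resize(t[165:265,370:470],(400,400),interpolation=3);W[:,400:]=cv2.resize(s[235:335,180:280],(400,400),interpolation=3)
cv2.imwrite('pics/m7.png',W)
E
```

```text
time_s: 19.35
ee_pos: [0.4979, -0.2989, 0.1222]
eef_rot: [3.141, 0.002, 2.951]
wrist_force: [0.4, -0.3, -2.7]
width: 0.0207
grip_force: 60.0
[ 0.49788992 -0.29879114  0.12201454] [3.14058174e+00 2.01360384e-03 2.95111116e+00] [-0.79097503 -0.3010114  -3.03484916] [0.11272208 0.27681802 0.0047864 ]
```

View pics/m7.png

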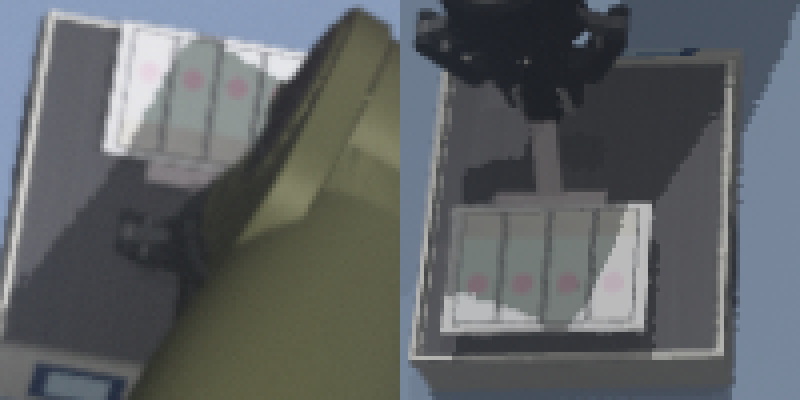

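The carrier is lifted, level and centred on the blade (weight up by about 1.5 N); its corners in the scene crop are (453,205), (652,203), (645,332) and (441,330). Now a precise fit of the stand's pose from both fixed cameras, and the carrier's offset from the tool.

```bash
cat > fit.py <<'E'
from h import *
from scipy.optimize import minimize
def box(x0,x1,y0,y1,z0,z1): return np.array([(x,y,z) for x in(x0,x1) for y in(y0,y1) for z in(z0,z1)])/1000.
B=[box(-53,53,-72,72,0,3),box(51,53,-72,72,0,30)]
for s in(-1,1):
    B+=[box(-53,53,*sorted((s*70,s*72)),0,68),box(-53,53,*sorted((s*48,s*72)),57.5,60),box(51,53,*sorted((s*48,s*72)),57.5,68)]
roi={'top':(145,205,235,275),'scene':(385,200,470,270)}
S=4;views=[]
for n,(x0,y0,x1,y1) in roi.items():
    im=cv2.imread(f'pics/{n}0.png').astype(int)[y0:y1,x0:x1]
    m=(im[...,2]>im[...,0]-14).astype(np.uint8)
    _,lab,st,_=cv2.connectedComponentsWithStats(m);k=1+st[1:,4].argmax();m=(lab==k).astype(np.uint8)
    m=cv2.morphologyEx(m,cv2.MORPH_CLOSE,np.ones((3,3)))
    print(n,st[k]);views.append((cam(n),x0,y0,m,im))
def sil(C,x0,y0,sh,p):
    out=np.zeros((sh[0]*S,sh[1]*S),np.uint8);c,s=np.cos(p[2]),np.sin(p[2])
    for b in B:
        P=np.c_[p[0]+c*b[:,0]-s*b[:,1],p[1]+s*b[:,0]+c*b[:,1],b[:,2]]
        q=(proj(C,P)-[x0,y0]+.5)*S
        cv2.fillConvexPoly(out,cv2.convexHull(np.float32(q)).round().astype(np.int32),1)
    return cv2.resize(out.astype(np.float32),sh[::-1],interpolation=cv2.INTER_AREA)
def cost(p,vs=views): return sum(np.abs(sil(C,x,y,m.shape,p)-m).sum() for C,x,y,m,_ in vs)
def fit(vs):
    best=min((minimize(lambda q:cost(q*[.01,.01,.1],vs),np.array([.492+dx,.281,yw])/[.01,.01,.1],method='Nelder-Mead',options=dict(initial_simplex=None,xatol=.002,fatol=.2)) for dx in(-.004,.004) for yw in(-.14,-.08)),key=lambda r:r.fun)
    return best.x*[.01,.01,.1],best.fun
if __name__=='__main__':
    for vs,n in((views,'both'),(views[:1],'top'),(views[1:],'scene')):
        p,f=fit(vs);print(n,p.round(4),np.degrees(p[2]).round(2),f,[v[3].sum() for v in vs])
    C=cam('scene')
    q=ray2plane(C,[(193.25,286.25),(243,285.75),(241.25,318),(190.25,317.5)],.1034)[:,:2]
    T=np.array([.4979,-.2989]);h=2.951-np.pi;u=np.array([np.cos(h),np.sin(h)]);v=np.array([-u[1],u[0]])
    print('carrier rel TCP',(q-T)@u,(q-T)@v,((q.mean(0)-T)@u),((q.mean(0)-T)@v))
    C=cam('top');q=ray2plane(C,[(370+120/4,165+22/4),(370+104/4,165+152/4)],.1034)[:,:2];print('left edge top',(q-T)@u,(q-T)@v)
    W=np.zeros((600,800,3),np.uint8);p,_=fit(views)
    for i,(C,x0,y0,m,im) in enumerate(views):
        k=8 if i==0 else 4;k=4.5
        a=cv2.resize(im.astype(np.uint8),None,fx=k,fy=k,interpolation=3);c,s=np.cos(p[2]),np.sin(p[2])
        for b in B:
            P=np.c_[p[0]+c*b[:,0]-s*b[:,1],p[1]+s*b[:,0]+c*b[:,1],b[:,2]];q=((proj(C,P)-[x0,y0]+.5)*k).round().astype(int)
            for A in range(8):
                for D in(1,2,4):
                    if not A&D: cv2.line(a,tuple(map(int,q[A])),tuple(map(int,q[A|D])),(0,0,255),1)
        W[:a.shape[0],i*405:i*405+a.shape[1]]=a[:,:800-i*405]
    cv2.imwrite('pics/standfit.png',W[:340])
E
python3 fit.py
```

```text
top [  12   11   63   47 2389]
scene [  13   13   60   46 1939]
both [ 0.494   0.2848 -0.1431] -8.2 213.5 [np.uint64(2392), np.uint64(1941)]
top [ 0.4948  0.2867 -0.141 ] -8.08 94.875 [np.uint64(2392)]
scene [ 0.4932  0.2832 -0.1436] -8.23 80.0625 [np.uint64(1941)]
carrier rel TCP [0.06376553 0.0651044  0.15263861 0.14908485] [-0.06171519  0.06635184  0.06638857 -0.06082949] 0.10764834938123417 0.002548932699164121
left edge top [0.14564303 0.06171326] [0.0681649  0.06518776]
```

Stand fit: centre (0.494, 0.285), yaw −8.2°, from two cameras agreeing within 3.5 mm. Carrier centre is 105 mm ahead of the TCP and 3 mm to the left. Carrying it gently to above the stand.

```bash
python3 -m inch '[{"translation":[-0.4,0.1,0.3],"turn":0},{"translation":[-1.4,0.5,0.8],"turn":0},{"translation":[-2.8,1.5,1.4],"turn":0},{"translation":[-4.4,3,2],"turn":0},{"translation":[-6,5,2.5],"turn":0},{"translation":[-7.4,7.2,3],"turn":0},{"translation":[-8.6,9.4,3],"turn":0},{"translation":[-9.4,11.2,3],"turn":0},{"translation":[-10,12.4,3],"turn":0},{"translation":[-10.2,12.8,3],"turn":0}]' | egrep 'pos|wrist'; python3 -m inch '[{"translation":[0,0.5,0],"turn":0},{"translation":[0,1.7,0],"turn":0.2},{"translation":[0.2,3.7,0],"turn":0.5},{"translation":[0.4,6.4,0],"turn":0.8},{"translation":[0.6,9.3,0],"turn":1.1},{"translation":[0.8,12.2,0],"turn":1.4},{"translation":[0.8,15,0],"turn":1.7},{"translation":[0.8,17.2,0],"turn":2},{"translation":[0.8,18.7,0],"turn":2},{"translation":[0.8,19.4,0],"turn":2}]'| egrep 'pos|wrist'; python3 -m inch '[{"translation":[0,0.5,0],"turn":0},{"translation":[0,1.7,0],"turn":0.2},{"translation":[-0.2,3.7,0],"turn":0.4},{"translation":[-0.6,6.4,0],"turn":0.7},{"translation":[-0.9,9.3,0],"turn":0.7},{"translation":[-1.1,12.2,0],"turn":0.7},{"translation":[-1.3,15,0],"turn":0.7},{"translation":[-1.5,17.5,0],"turn":0.7},{"translation":[-1.6,19,0],"turn":0.7},{"translation":[-1.7,19.5,0],"turn":0.7}]'
```

```text
ee_pos: [0.3955, -0.1702, 0.1519]
wrist_force: [-0.2, 0.0, -2.7]
ee_pos: [0.4038, 0.024, 0.1517]
wrist_force: [0.2, -0.4, -2.6]
time_s: 23.2
ee_pos: [0.3868, 0.2188, 0.1517]
eef_rot: [3.141, 0.002, 2.999]
wrist_force: [-0.1, 0.3, -2.3]
width: 0.0208
grip_force: 60.0
```

```bash
python3 -m inch '[{"translation":[0,0.5,0],"turn":0},{"translation":[0,1.7,-0.3],"turn":0},{"translation":[0,3.4,-1],"turn":0},{"translation":[0,5.2,-2],"turn":0},{"translation":[0,6.8,-3],"turn":0},{"translation":[0,7.6,-3.8],"turn":0},{"translation":[0,7.9,-4.2],"turn":0},{"translation":[0,7.9,-4.2],"turn":0}]'; cat > look.py <<'E'
from fit import *
import sys
n=sys.argv[1];o=get_obs();t=vision.read_camera('top');s=vision.read_camera('scene')
cv2.imwrite(f'pics/t{n}.png',t);cv2.imwrite(f'pics/s{n}.png',s)
print(o['ee_pos'],o['eef_rot'],o['wrist_force'],o['torque'])
E
python3 look.py 8; python3 - <<'E'
from fit import *
W=np.zeros((600,800,3),np.uint8)
p=np.array([.494,.2848,-.1431]);z=.1096-.0256
o=get_obs();T=o['ee_pos'];h=o['eef_rot'][2]-np.pi
def tr(b,x,y,a): c,s=np.cos(a),np.sin(a);return np.c_[x+c*b[:,0]-s*b[:,1],y+s*b[:,0]+c*b[:,1],b[:,2]]
cc=T[:2]+.1055*np.array([np.cos(h),np.sin(h)])+.0027*np.array([-np.sin(h),np.cos(h)])
z=T[2]-.0256
for j,(n,x0,y0,x1,y1) in enumerate([('top0',140,200,240,280),('scene0',380,195,480,275),('t8',140,200,240,280),('s8',380,195,480,275)]):
    im=cv2.imread(f'pics/{n}.png')[y0:y1,x0:x1];k=3.75
    a=cv2.resize(im,(400,300),interpolation=3);k=4
    C=cam('top' if j%2==0 else 'scene')
    L=[(tr(b,*p),(0,0,255)) for b in B[2:]] if j<2 else [(tr(box(-42.75,42.75,-63.9,63.9,3,7)+[0,0,z],cc[0],cc[1],h),(0,0,255))]
    for P,col in L:
        q=(((proj(C,P)-[x0,y0]+.5)*[4,3.75])).round().astype(int)
        for A in range(8):
            for D in(1,2,4):
                if not A&D: cv2.line(a,tuple(map(int,q[A])),tuple(map(int,q[A|D])),col,1)
    W[(j//2)*300:(j//2)*300+300,(j%2)*400:(j%2)*400+400]=a
cv2.imwrite('pics/m8.png',W)
E
```

```text
time_s: 24.2
ee_pos: [0.3865, 0.297, 0.1094]
eef_rot: [3.141, 0.001, 2.998]
wrist_force: [0.4, 1.2, -2.8]
width: 0.0208
grip_force: 60.0
top [  12   11   63   47 2389]
scene [  13   13   60   46 1939]
[0.38649497 0.29700769 0.10938946] [3.14132639e+00 1.22805853e-03 2.99839345e+00] [ 0.37312212  1.21057497 -2.81866689] [0.02167354 0.22275598 0.02888598]
top [  12   11   63   47 2389]
scene [  13   13   60   46 1939]
```

View pics/m8.png

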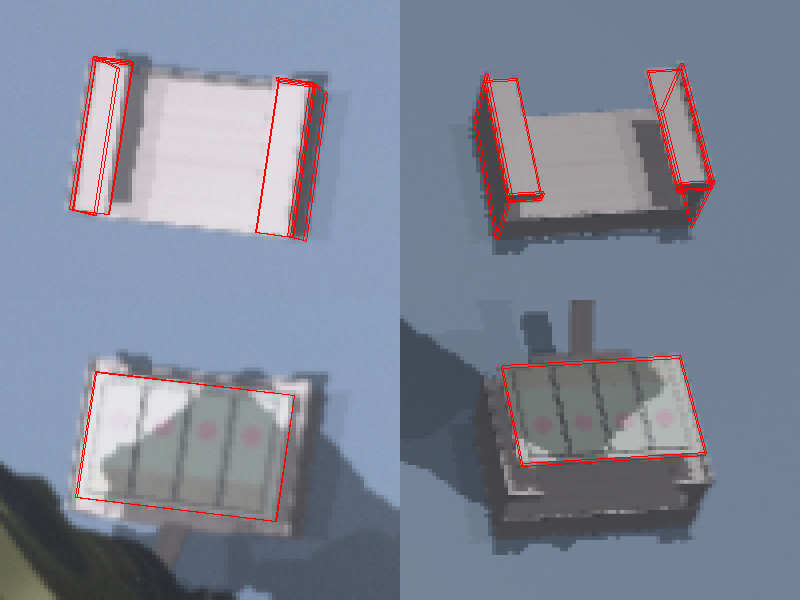

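Both overlays agree: the stand outline matches in top and scene views, and the carrier's predicted outline (95,372)–(295,395)–(276,521)–(77,497) sits between the lips. Lowering gently.

```bash
python3 -m inch '[{"translation":[0,0,-0.4],"turn":0},{"translation":[0,0,-1],"turn":0},{"translation":[0,0,-1.5],"turn":0},{"translation":[0,0,-1.8],"turn":0},{"translation":[0,0,-2],"turn":0}]'|egrep 'pos|wrist'; python3 -m inch '[{"translation":[0,0,-0.12],"turn":0},{"translation":[0,0,-0.24],"turn":0},{"translation":[0,0,-0.36],"turn":0},{"translation":[0,0,-0.48],"turn":0},{"translation":[0,0,-0.6],"turn":0},{"translation":[0,0,-0.72],"turn":0},{"translation":[0,0,-0.72],"turn":0}]'
```

```text
ee_pos: [0.3867, 0.2972, 0.0895]
wrist_force: [0.6, 0.4, -2.6]
time_s: 25.8
ee_pos: [0.3868, 0.2972, 0.0826]
eef_rot: [3.141, 0.002, 2.998]
wrist_force: [0.5, -0.0, -1.1]
width: 0.021
grip_force: 60.2
```

The weight has transferred to the stand. Lowering the blade clear, then checking.

```bash
python3 -m inch '[{"translation":[0,0,-0.3],"turn":0},{"translation":[0,0,-0.8],"turn":0},{"translation":[0,0,-1.3],"turn":0},{"translation":[0,0,-1.6],"turn":0},{"translation":[0,0,-1.6],"turn":0}]'; python3 look.py 9; python3 - <<'E'
# measure carrier outline: fit carrier box silhouette by comparing predicted bright mask in scene
from fit import *
p=np.array([.494,.2848,-.1431])
best={}
for n,cn in(('s9','scene'),('t9','top')):
    im=cv2.imread(f'pics/{n}.png');g=cv2.GaussianBlur(cv2.cvtColor(im,cv2.COLOR_BGR2GRAY).astype(np.float32),(3,3),0)
    gm=cv2.magnitude(cv2.Sobel(g,cv2.CV_32F,1,0),cv2.Sobel(g,cv2.CV_32F,0,1));C=cam(cn)
    E=[np.array([(-42.75,-63.9),(42.75,-63.9),(42.75,63.9),(-42.75,63.9)])/1000.]
    t=np.linspace(0,1,40)[:,None];q=np.vstack([E[0][i]*(1-t)+E[0][(i+1)%4]*t for i in range(4)])
    res=[]
    for dx in np.arange(-.018,.0121,.001):
        for dy in np.arange(-.01,.0101,.001):
            for a in np.radians(np.arange(-3,3.1,1)):
                c,s=np.cos(a),np.sin(a);x=dx+c*q[:,0]-s*q[:,1];y=dy+s*q[:,0]+c*q[:,1]
                c,s=np.cos(p[2]),np.sin(p[2]);P=np.c_[p[0]+c*x-s*y,p[1]+s*x+c*y,np.full(len(x),.067)]
                f=proj(C,P).astype(np.float32);v=cv2.remap(gm,f[None,:,0],f[None,:,1],cv2.INTER_LINEAR)[0]
                res.append((np.minimum(v,150).mean(),dx,dy,np.degrees(a)))
    res.sort(reverse=True);print(cn,[tuple(round(float(k),3) for k in z) for z in res[:4]])
E
```

```text
time_s: 26.42
ee_pos: [0.3866, 0.297, 0.0662]
eef_rot: [3.141, 0.001, 2.998]
wrist_force: [-0.4, 0.5, -1.8]
width: 0.0211
grip_force: 60.2
top [  12   11   63   47 2389]
scene [  13   13   60   46 1939]
[0.38657492 0.29704775 0.06623193] [3.14098407e+00 1.28569418e-03 2.99818553e+00] [-0.42478339  0.46158721 -1.8160265 ] [ 0.0430571   0.03613921 -0.00992178]
top [  12   11   63   47 2389]
scene [  13   13   60   46 1939]
scene [(106.375, -0.003, -0.001, 0.0), (105.835, -0.003, -0.001, 1.0), (105.393, -0.003, -0.0, 0.0), (105.333, -0.002, -0.001, 0.0)]
top [(93.483, -0.003, 0.003, 3.0), (93.441, -0.002, 0.003, 3.0), (93.406, -0.002, 0.003, 2.0), (93.052, -0.001, 0.003, 1.0)]
```

The carrier sits at about x −3 mm, y within 3 mm of the seat, and the blade is free of it. Drawing the spatula straight out.

```bash
python3 -m inch '[{"translation":[-0.5,0.07,0],"turn":0},{"translation":[-2,0.29,0],"turn":0},{"translation":[-4,0.58,0],"turn":0},{"translation":[-6,0.86,0],"turn":0},{"translation":[-8,1.15,0],"turn":0},{"translation":[-10,1.44,0],"turn":0},{"translation":[-10.9,1.57,0],"turn":0},{"translation":[-10.9,1.57,0],"turn":0}]'; python3 -m inch '[{"translation":[0,0,2],"turn":0},{"translation":[0,0,6],"turn":0},{"translation":[2,-3,9],"turn":0},{"translation":[5,-8,9],"turn":0.3},{"translation":[8,-13,9],"turn":0.6},{"translation":[11,-18,9],"turn":1},{"translation":[14,-22,9],"turn":1.3},{"translation":[17,-26,9],"turn":1.3},{"translation":[19.5,-29.4,9],"turn":1.3},{"translation":[19.5,-29.4,9],"turn":1.3}]'
```

```text
time_s: 27.52
ee_pos: [0.2772, 0.3131, 0.0667]
eef_rot: [3.14, 0.002, 3.0]
wrist_force: [0.8, -0.7, -1.0]
width: 0.0208
grip_force: 60.2
time_s: 28.78
ee_pos: [0.4749, 0.0164, 0.1566]
eef_rot: [3.141, 0.003, 3.016]
wrist_force: [0.1, 0.5, -2.2]
width: 0.0212
grip_force: 60.2
```

```bash
python3 -m inch '[{"translation":[0,0.2,-4],"turn":0},{"translation":[0,0.2,-8],"turn":0},{"translation":[0,0.2,-11],"turn":0},{"translation":[0,0.2,-12.1],"turn":0},{"translation":[0,0.2,-12.3],"turn":0},{"translation":[0,0.2,-12.4],"turn":0},{"translation":[0,0.2,-12.4],"turn":0}]'; python3 -m inch '[{"translation":[0,0,-0.1],"turn":0},{"translation":[0,0,-0.1],"turn":0}]'
```

```text
time_s: 29.65
ee_pos: [0.4738, 0.021, 0.0336]
eef_rot: [3.14, 0.004, 3.021]
wrist_force: [-0.9, 0.2, -2.2]
width: 0.0209
grip_force: 60.2
time_s: 29.9
ee_pos: [0.473, 0.0209, 0.0319]
eef_rot: [3.14, 0.002, 3.021]
wrist_force: [0.7, 0.0, -1.4]
width: 0.0212
grip_force: 60.2
```

```bash
python3 -m inch '[{"translation":[0,0,-0.07],"turn":0},{"translation":[0,0,-0.07],"turn":0}]'; python3 -m inch '[{"translation":[0,0,-0.07],"turn":0},{"translation":[0,0,-0.07],"turn":0}]'
```

```text
time_s: 30.15
ee_pos: [0.4728, 0.0209, 0.0309]
eef_rot: [3.14, 0.002, 3.021]
wrist_force: [0.7, -0.2, -1.5]
width: 0.0209
grip_force: 60.2
time_s: 30.4
ee_pos: [0.4728, 0.0209, 0.0305]
eef_rot: [3.14, 0.002, 3.021]
wrist_force: [-2.6, -0.4, 4.2]
width: 0.021
grip_force: 61.1
```

On the floor. Releasing and lifting away.

```bash
python3 -m inch '[{"translation":[0,0,0],"turn":0},{"translation":[0,0,0],"turn":0},{"translation":[0,0,0],"turn":0},{"translation":[0,0,0],"turn":0}]' 5 | egrep 'width|wrist'; python3 -m inch '[{"translation":[0,0,1],"turn":0},{"translation":[0,0,4],"turn":0},{"translation":[0,0,8],"turn":0},{"translation":[0,0,13],"turn":0},{"translation":[0,0,13],"turn":0},{"translation":[0,0,13],"turn":0}]'; python3 look.py 10; python3 snap.py w10; python3 - <<'E'
from fit import *
import pickle
np.set_printoptions(precision=4,suppress=True)
# handle top face centroid from the wrist view: dark blob
o=pickle.load(open('pics/w10.pkl','rb'));C=cam('wrist',o);im=cv2.imread('pics/w10.png')
m=(im.max(2)<70).astype(np.uint8);m[330:]=0
_,lab,st,ce=cv2.connectedComponentsWithStats(m)
for k in range(1,len(st)):
    if st[k,4]>1500:
        r=cv2.minAreaRect(np.argwhere(lab==k)[:,::-1].astype(np.float32));print(st[k],ray2plane(C,cv2.boxPoints(r),.058)[:,:2])
p=np.array([.494,.2848,-.1431])
for n,cn in(('s10','scene'),('t10','top')):
    im=cv2.imread(f'pics/{n}.png');g=cv2.GaussianBlur(cv2.cvtColor(im,cv2.COLOR_BGR2GRAY).astype(np.float32),(3,3),0)
    gm=cv2.magnitude(cv2.Sobel(g,cv2.CV_32F,1,0),cv2.Sobel(g,cv2.CV_32F,0,1));C=cam(cn)
    E=np.array([(-42.75,-63.9),(42.75,-63.9),(42.75,63.9),(-42.75,63.9)])/1000.
    t=np.linspace(0,1,40)[:,None];q=np.vstack([E[i]*(1-t)+E[(i+1)%4]*t for i in range(4)]);res=[]
    for dx in np.arange(-.018,.0121,.001):
        for dy in np.arange(-.01,.0101,.001):
          for z in(.067,.075):
            for a in np.radians(np.arange(-3,3.1,1)):
                c,s=np.cos(a),np.sin(a);x=dx+c*q[:,0]-s*q[:,1];y=dy+s*q[:,0]+c*q[:,1]
                c,s=np.cos(p[2]),np.sin(p[2]);P=np.c_[p[0]+c*x-s*y,p[1]+s*x+c*y,np.full(len(x),z)]
                f=proj(C,P).astype(np.float32);v=cv2.remap(gm,f[None,:,0],f[None,:,1],cv2.INTER_LINEAR)[0]
                res.append((np.minimum(v,150).mean(),dx,dy,z,np.degrees(a)))
    res.sort(reverse=True);print(cn,[tuple(round(float(k),3) for k in z) for z in res[:4]])
E
```

```text
wrist_force: [0.2, -0.0, 0.1]
width: 0.0499
time_s: 31.65
ee_pos: [0.4728, 0.0209, 0.1605]
eef_rot: [3.14, 0.002, 3.021]
wrist_force: [0.1, 0.3, -0.6]
width: 0.0498
grip_force: 0.0
top [  12   11   63   47 2389]
scene [  13   13   60   46 1939]
[0.47281638 0.02092833 0.16047619] [3.14034932e+00 2.48158761e-03 3.02086554e+00] [ 0.06961777  0.26045195 -0.6163099 ] [0.00160797 0.00476413 0.04871477]
31.75 [0.47184673 0.02087744 0.15927542] [ 3.14077215e+00 -7.59156397e-05  3.02083375e+00] 0.008761038324830288
top [  12   11   63   47 2389]
scene [  13   13   60   46 1939]
[ 299  129   36  148 5017] [[0.4921 0.0076]
 [0.4051 0.0191]
 [0.4075 0.0385]
 [0.4947 0.0289]]
[ 566  140   74  168 5913] [[0.5283 0.1743]
 [0.4271 0.1881]
 [0.4368 0.2289]
 [0.5427 0.2187]]
scene [(127.167, 0.001, -0.003, 0.075, 0.0), (127.001, 0.002, -0.003, 0.075, 0.0), (126.721, -0.003, -0.001, 0.067, 0.0), (126.548, 0.001, -0.003, 0.075, 1.0)]
top [(107.335, -0.011, 0.001, 0.075, 0.0), (107.315, -0.012, 0.001, 0.075, 0.0), (107.005, -0.011, 0.001, 0.075, 1.0), (106.872, -0.012, 0.001, 0.075, -1.0)]
```

```bash
python3 - <<'E'
from fit import *
from scipy.spatial.transform import Rotation as R
p=np.array([.494,.2848,-.1431]);V=[]
for n,cn in(('s10','scene'),('t10','top')):
    g=cv2.GaussianBlur(cv2.imread(f'pics/{n}.png',0).astype(np.float32),(0,0),1.2)
    V.append((cam(cn),cv2.magnitude(cv2.Sobel(g,cv2.CV_32F,1,0),cv2.Sobel(g,cv2.CV_32F,0,1))))
E=np.array([(-42.75,-63.9,0),(42.75,-63.9,0),(42.75,63.9,0),(-42.75,63.9,0)])/1000.
t=np.linspace(0,1,40)[:,None];q=np.vstack([E[i]*(1-t)+E[(i+1)%4]*t for i in range(4)])
def c(w):
    x=q@R.from_euler('xyz',[w[3]/100,w[4]/100,p[2]+w[5]/100]).as_matrix().T
    S=R.from_euler('z',p[2]).apply([w[0]/1e3,w[1]/1e3,0]);P=x+[p[0]+S[0],p[1]+S[1],w[2]/1e3]
    s=0
    for C,gm in V:
        f=proj(C,P).astype(np.float32);s-=np.minimum(cv2.remap(gm,f[None,:,0],f[None,:,1],cv2.INTER_LINEAR)[0],150).mean()
    return s
for z in(64,67,71):
    r=minimize(c,[-3,0,z,0,0,0],method='Nelder-Mead',options=dict(maxiter=4000,initial_simplex=np.array([-3,0,z,0,0,0])+np.vstack([np.zeros(6),3*np.eye(6)])))
    print('x y z mm, roll pitch yaw crad',r.x.round(1),r.fun)
E
```

```text
top [  12   11   63   47 2389]
scene [  13   13   60   46 1939]
x y z mm, roll pitch yaw crad [-1.3 -2.8 69.1 12.2 -1.  -2.3] -197.7921600341797
x y z mm, roll pitch yaw crad [-1.2 -2.9 69.4 11.7 -2.2 -2.1] -197.64385986328125
x y z mm, roll pitch yaw crad [-1.4 -2.9 68.9 11.7 -2.4 -2.8] -197.48928833007812
```

```bash
cat > ncc.py <<'E'
from fit import *
from scipy.spatial.transform import Rotation as R
gx,gy=np.meshgrid(np.arange(-41,41.1,1),np.arange(-62,62.1,1),indexing='ij')
G=np.c_[gx.ravel(),gy.ravel(),0*gx.ravel()]/1000
def pose(w,o): # x y z mm, roll pitch yaw crad about o=(x,y,yaw)
    S=R.from_euler('z',o[2]).apply([w[0]/1e3,w[1]/1e3,0])
    return lambda q:R.from_euler('z',o[2]).apply(R.from_euler('xyz',np.array(w[3:])/100).apply(q))+[o[0]+S[0],o[1]+S[1],w[2]/1e3]
def samp(g,C,P): f=proj(C,P).astype(np.float32);return cv2.remap(g,f[None,:,0],f[None,:,1],cv2.INTER_CUBIC)[0]
def load(n,s): return cv2.GaussianBlur(cv2.imread(f'pics/{n}.png',0).astype(np.float32),(0,0),s)
E4=np.array([(-42.75,-63.9,0),(42.75,-63.9,0),(42.75,63.9,0),(-42.75,63.9,0)])/1000.
t=np.linspace(0,1,40)[:,None];Q=np.vstack([E4[i]*(1-t)+E4[(i+1)%4]*t for i in range(4)])
cams={'t':cam('top'),'s':cam('scene')}
O=np.array([.577,-.3145,np.radians(-13.7)])
gr={}
for k,n in(('t','top0'),('s','scene0')):
    g=load(n,1.);gr[k]=cv2.magnitude(cv2.Sobel(g,cv2.CV_32F,1,0),cv2.Sobel(g,cv2.CV_32F,0,1))
def c0(w): return -sum(samp(gr[k],cams[k],pose([w[0],w[1],67,0,0,w[2]],O)(Q)).mean() for k in gr)
r=minimize(c0,[0,0,0],method='Nelder-Mead',options=dict(initial_simplex=[[0,0,0],[3,0,0],[0,3,0],[0,0,3]]));print('start pose off',r.x,r.fun)
ref={k:samp(load(n,.8),cams[k],pose([r.x[0],r.x[1],67,0,0,r.x[2]],O)(G)) for k,n in(('t','top0'),('s','scene0'))}
def hp(a): a=a.reshape(gx.shape);a=a-cv2.GaussianBlur(a,(0,0),8);return a/np.sqrt(cv2.GaussianBlur(a*a,(0,0),12)+9)
SEAT=np.array([.494,.2848,-.1431])
def run(tn,sn,x0,fixed=None,o=SEAT):
    im={'t':load(tn,.8),'s':load(sn,.8)}
    def c(w):
        if fixed is not None: w=np.r_[w[:2],fixed,w[2]]
        return -sum(np.corrcoef(hp(samp(im[k],cams[k],pose(w,o)(G))).ravel(),hp(ref[k]).ravel())[0,1] for k in im)
    x0=np.array(x0,float);n=len(x0);b=min((minimize(c,x0+d,method='Nelder-Mead',options=dict(maxiter=3000,initial_simplex=x0+d+np.vstack([np.zeros(n),2*np.eye(n)]))) for d in(0,np.r_[2,-2,np.zeros(n-2)],np.r_[-2,2,np.zeros(n-2)])),key=lambda r:r.fun)
    return b.x.round(2),round(b.fun,4)
if __name__=='__main__':
    print('flat z67',run('t10','s10',[-3,0,0],[67,0,0]))
    for rl in(-6,-3,3,6): print('roll',rl,run('t10','s10',[-3,0,0],[67+4*(abs(rl)>4)+2*(abs(rl)==3),rl,0]))
    print('free',run('t10','s10',[-3,0,67,0,0,0]))
E
python3 ncc.py
```

```text
top [  12   11   63   47 2389]
scene [  13   13   60   46 1939]
start pose off [ 0.42096276  0.03679681 -2.35986011] -471.5906066894531
flat z67 (array([-2.73,  0.49,  0.31]), np.float64(-1.7133))
roll -6 (array([-1.4 , -0.36,  0.62]), np.float64(-1.6956))
roll -3 (array([-2.12,  0.07,  0.51]), np.float64(-1.7176))
roll 3 (array([-2.05, -0.08,  0.1 ]), np.float64(-1.7363))
roll 6 (array([-1.46, -0.6 , -0.09]), np.float64(-1.7315))
free (array([-1.11, -0.8 , 72.02,  0.75,  1.23,  0.41]), np.float64(-1.7505))
```

The carrier fits flat (roll and pitch about 0.01 rad, within measurement noise) and centred within about 3 mm. The spatula is back in the tray within about 2 mm of its original place, and the gripper is clear. Handing in.

```bash
python3 -c "
from cell import ticket,get_obs
print(get_obs()['time_s'],ticket.job_done())"
```

```text
the job is handed in; nothing more can be done
31.8 None
```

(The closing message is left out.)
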